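# Shut down the bench lap: isolator off, drip water closed

## Task

Grinding is finished for the day and the disc of the bench lap has stopped. Shut the machine down: turn the black rotary isolator on its deck a quarter turn anticlockwise from on to off, so that it clicks home at its stop, and close the drip water by swinging the ball valve's lever all the way to its stop, square across the pipe. Leave both handles so, let go, and do not disturb the crystal and the pencil beside the machine.

Things in the scene. Friction and masses are not known exactly. Their poses are not given: they have to be found in the camera images.
- lap: The bench lap, a fixed flat grinder: grey box, its deck 120 mm above the bench, with a black splash pan on its left part and the controls on the strip to the right of the pan. Origin on the bench below the strip; x points from the operator's front to the back, y to the pan, z up; turned up to 0.25 rad either way. The box spans x -160 to +200, y -85 to +420 mm from the origin.
- pan_rim (a point): Centre of the round splash pan at its rim, 172 mm above the bench, x +20, y +240 mm from the lap's origin. Pan 320 mm across outside; the steel disc inside is 254 mm across, its top 146 mm above the bench.
- pipe_elbow (a point): Elbow of the drip-water pipe, 25 mm across, 195 mm above the bench (x +85, y -43 mm from the lap's origin): a riser comes up to it from the deck, and from it the pipe runs at this height along the lap's y: brass valve body (34 mm thick, 13 to 73 mm from the elbow), then a copper spout over the pan.
- isolator (a joint): Turn of the isolator's handle about the vertical, rad. 0 = on (bar along the lap's x, pointer nose to the back), 1.571 = off (nose to the pan, along +y); grows anticlockwise seen from above, hard stops at both ends. A spring detent drives it to the nearer end: about 0.3 N m from the end, nothing at the middle (0.785); past the middle a free handle snaps to off by itself.
- isolator_grip (a point): Point on the isolator's axis in its bar grip, 154 mm above the bench, x -85, y 0 from the lap's origin; its axes turn with the handle, x along the bar to the nose. Black bar 59 mm long (28 to the tail, 31 to the nose), 13 mm wide, 136 to 166 mm above the bench; below it a round boss 44 mm across, then a grey plate 66 mm square, top at 126 mm.
- valve (a joint): Turn of the ball valve's lever about its vertical stem, rad. 0 = fully open (lever along the pipe, pointing along the lap's -y), 1.571 = closed (square across it, pointing along the lap's -x, to the operator); grows clockwise seen from above, hard stops at both ends. Starts open, fully or partly (0 to 0.5). Friction about 0.3 N m, no spring: it stays where it is left.
- valve_stem (a point): Point on the valve's vertical stem axis (x +85, y 0 from the lap's origin), at the height of the lever's sleeve, 239.5 mm above the bench. Its axes turn with the lever, which points along its -y. Two low push buttons, not used, stand on the deck between valve and isolator.
- valve_grip (a point): Middle of the part of the lever's black sleeve to hold, 83 mm from the stem axis, 239.5 mm above the bench; its axes turn with the lever, which points along its -y. Sleeve 19 mm wide, 9 mm thick (235 to 244 mm above the bench), from 52 to 108 mm from the stem axis; a bare steel strip joins it to the stem.
- vase: Bystander: flared cut-crystal vase, 210 mm high, 140 mm across the rim, 84 mm at the foot, loose on the bench to the right of the machine. Origin at the centre of its foot.
- bowl: Bystander: cut-crystal bowl, 60 mm high, 150 mm across the rim, loose on the bench to the right. Origin at the centre of its foot.
- tumbler: Bystander: cut-crystal tumbler, 95 mm high, 82 mm across, loose on the bench to the right of the machine's front. Origin at the centre of its foot.
- pencil: Bystander: black marking pencil, 150 mm long, 11 mm thick, lying on the bench in front of the tumbler. Origin on its underside near the middle of its length, x along it.

How it is judged:
At the end, for the whole second after the job is handed in: The isolator handle stands at its off stop (joint above 1.45 of 1.571 rad) and the valve lever is closed (joint above 1.43 of 1.571 rad, within 8 degrees of its stop); both handles are let go, and the crystal and pencil are undisturbed (value of joint isolator above 1.45 rad and value of joint valve above 1.43 rad); the robot touches nothing.
It fails at once if the vase is pushed (over 20 mm) or tipped (distance of vase from where it was at the start of the episode above 0.02 m or angle between vase's own z axis and vertical above 0.2 rad).
It fails at once if the bowl is pushed (over 20 mm) or tipped (distance of bowl from where it was at the start of the episode above 0.02 m or angle between bowl's own z axis and vertical above 0.2 rad).
It fails at once if the tumbler is pushed (over 20 mm) or tipped (distance of tumbler from where it was at the start of the episode above 0.02 m or angle between tumbler's own z axis and vertical above 0.2 rad).
It fails at once if the pencil is pushed (over 30 mm) (distance of pencil from where it was at the start of the episode above 0.03 m).
It also fails if it takes over 48 s, if anything falls off the work surface, if the arm or the gripper's body presses on something with over 40 N, if the wrist force passes 120 N, or if a joint passes its speed limit or range.

## Robot

A 7-joint arm with a two-finger parallel gripper is mounted at the origin on the work surface. World frame = base frame: x ahead of the robot, y to its left, z up, the work surface at z = 0. Lengths are in m, angles in rad, forces in N, time in s.
With the tool pointing down it reaches from about 0.425 to 0.925 m from the base axis. Payload 6.8 kg.
Tool frame: the origin (TCP) lies midway between the tips of the shut fingers; the grasp point (between the pads) lies 19 mm behind it (bot.pinch_z is the distance from the TCP to the grasp point, in m); z points along the fingers, y is the line along which they close (so a half turn about z gives the same grasp; the last joint's range is limited). The gripper opens to 85 mm and grips with 20 to 120 N. Pads are 22 mm wide; open, the fingers measure 114 mm over their backs; the gripper's body (76 mm by 85 mm) begins 54 mm behind the grasp point. The pads swing forward as they close: fully open they stand 13 mm farther back than shut.
Start: joints at [1.181, 0.477, 0.022, 1.555, -0.011, 1.109, -0.083], TCP at [0.188, -0.648, 0.231] pointing down, gripper open.
Joint ranges: [-2.96, 2.96], [-0.34, 2.1], [-1.41, 1.46], [0.24, 2.44], [-1.37, 4.51], [0.17, 1.92], [-2.96, 2.96]. Speed limits (rad/s): [2.39, 2.39, 3.14, 3.14, 3.14, 3.14, 3.14].

## Interface

Orientations are given as a unit quaternion [w, x, y, z].
In Python, from station import bot, imaging gives the robot as it stands. The module is installed in compiled form; this text tells all that it offers.
- The arm moves only by the tool carry_out, never from a script. Its argument "targets" is a list of rows, each a list of 5 numbers: the shift along the tool's x, y, z in cm, then the turn about the tool's z in degrees, then the opening, from -1 (shut) to 1 (fully open). In form: [[x, y, z, yaw, gripper], ...]. A call has 1 to 12 rows; each row shifts and turns the commanded pose from where the row before left it, along the tool's axes as they then stand; what a row does not reach is not made up. A row lasts 1/10 s, in which the tool goes at most 50 mm and 8.59 degrees, less where a joint would pass 70% of its speed; a pose out of reach is approached as far as the arm can. A call is refused whole if a number of a shift passes 5 or a number of a turn 8.59, either way. A call with a gripper value outside its range is refused whole. The fingers move at their own pace and stop on an object; "force" is the grip in N (left out, the last holds). Time passes only in rows, so rows that do not move let the fingers close. It gives the time, the measured TCP pose, the force, the opening and the grip force at its end, in the units of the state.
- bot.get_obs(): the state, without advancing time (a new reading comes with each control period).
- imaging.read_camera(name): name is "side" or "top"; returns the picture (400x640x3 uint8, red, green, blue); there is no depth.
- imaging.calibration(name): a dict with "fx", "fy", "cx", "cy" (pixels), "extrinsics" (4x4, takes a point from world to camera coordinates). Camera axes: x right, y up, looking along -z (the intrinsics and any distortion apply to the point x, -y, -z); pixel columns grow to the right and rows downward; lengths in m; the calibration is good to about 2 mm. A picture is of the moment at which its call begins. calibration takes no time and is no camera call.
- bot.hand_in(): hands the job in; it is judged then, once.
The state is a dict: "t": time; "q": joint angles; "joint_vel": joint speeds; "joint_torque": joint torques, N m; "eef_pos": TCP position; "tool_rot": TCP orientation; "contact_force": force on the tool from outside, world axes, zero at the start; "torque": the same for the moment, N m; "gripper_width": opening from 0.0 (shut) to 1.0 (fully open); "grasp_force": force on a finger pad.
Only numpy, scipy, OpenCV 4.12 (cv2) and the standard library are available. Lean on these libraries where they do the work, as an engineer would, in place of code of your own. Each camera call takes 0.05 s, during which the arm holds its last target. There are 200 camera calls.

## Working session

There is one attempt and no reset: what is moved stays moved. The work goes in short steps, Python scripts to look and compute and a tool call to move; the robot and the scene stay as the last step left them, time stands still between calls to the robot, and variables do not carry over. Pictures are saved under pics/ and viewed, at most 10 in all, crops included, and the job is handed in when it is done.

Besides the shell and the picture viewer there is one more tool, called after "Emit:" as name(argument=value, ...) on one line, values as JSON. carry_out: Moves the arm, as the interface text tells. Its arguments: {"type":"object","properties":{"targets":{"type":"array"},"force":{"type":"number"}},"required":["targets"]}

```bash
mkdir -p pics; python3 - <<'E'
from station import bot, imaging
import cv2
for n in("top","side"):
    im=imaging.read_camera(n); cv2.imwrite(f"pics/{n}0.png",im[:,:,::-1])
    c=imaging.calibration(n); print(n,c)
o=bot.get_obs(); print(o["t"],o["eef_pos"],o["tool_rot"],o["gripper_width"])
E
```

```text
top {'fx': 517.6024830771787, 'fy': 517.6024830771787, 'cx': 322.35390818335793, 'cy': 196.53552132539374, 'extrinsics': array([[-0.02244904, -0.99969632, -0.01016437, -0.06014861],
       [ 0.99011083, -0.02363976,  0.13828126, -0.49172891],
       [-0.13847955, -0.00695957,  0.99034084, -1.41928226],
       [ 0.        ,  0.        ,  0.        ,  1.        ]])}
side {'fx': 437.1244784824628, 'fy': 437.1244784824628, 'cx': 314.77174767479806, 'cy': 199.57034849297133, 'extrinsics': array([[-0.68949077, -0.72425039,  0.00799102,  0.27957232],
       [ 0.39422638, -0.36600481,  0.84298638, -0.33915403],
       [-0.60760846,  0.5843816 ,  0.53787555, -1.04275052],
       [ 0.        ,  0.        ,  0.        ,  1.        ]])}
0.1 [ 0.18753658 -0.64787629  0.23041845] [-7.99847337e-04  9.90088544e-01  1.40442164e-01 -1.83833644e-04] 1.0019213614728304
```

View pics/top0.png

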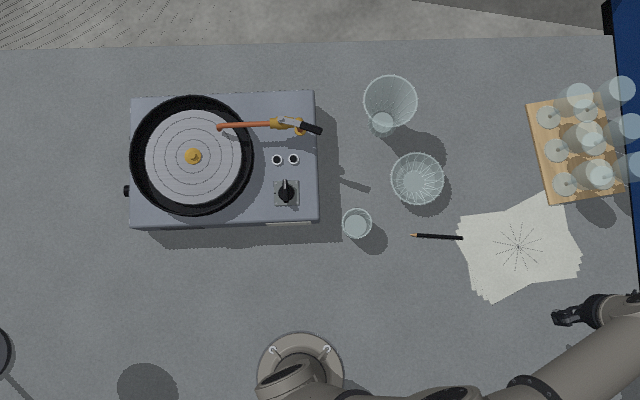

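View pics/side0.png

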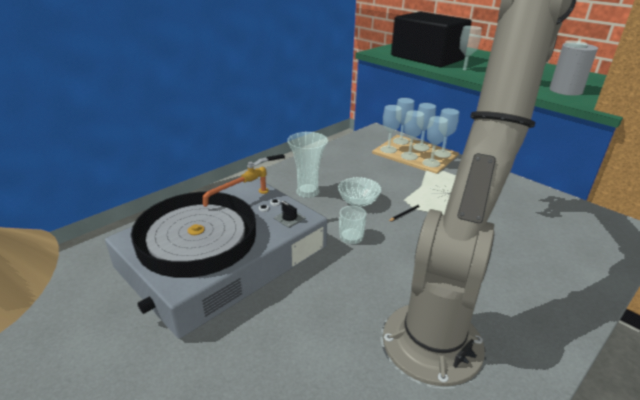

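The top view shows the lap nearly square to the view, with the isolator at about (287,192), the elbow/valve at about (275–300,125) and the lever sleeve at about (311,128). The vase is at (390,100), the bowl at (417,178), the tumbler at (357,223) and the pencil at (437,237). I'll enlarge the controls.

```bash
python3 - <<'E'
import cv2
a=cv2.imread("pics/top0.png")[80:240,240:380]; b=cv2.imread("pics/side0.png")[140:260,190:340]
cv2.imwrite("pics/c1.png",cv2.resize(a,None,fx=3.75,fy=3.75,interpolation=cv2.INTER_CUBIC)); cv2.imwrite("pics/c2.png",cv2.resize(b,None,fx=5,fy=5,interpolation=cv2.INTER_CUBIC))
E
```

```text
(no output)
```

View pics/c1.png

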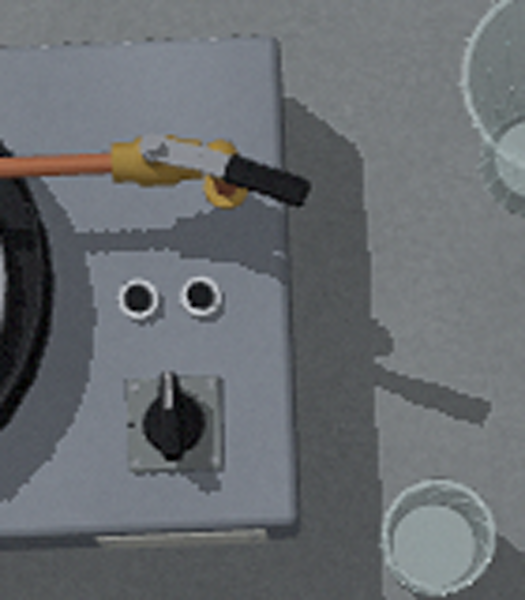

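View pics/c2.png

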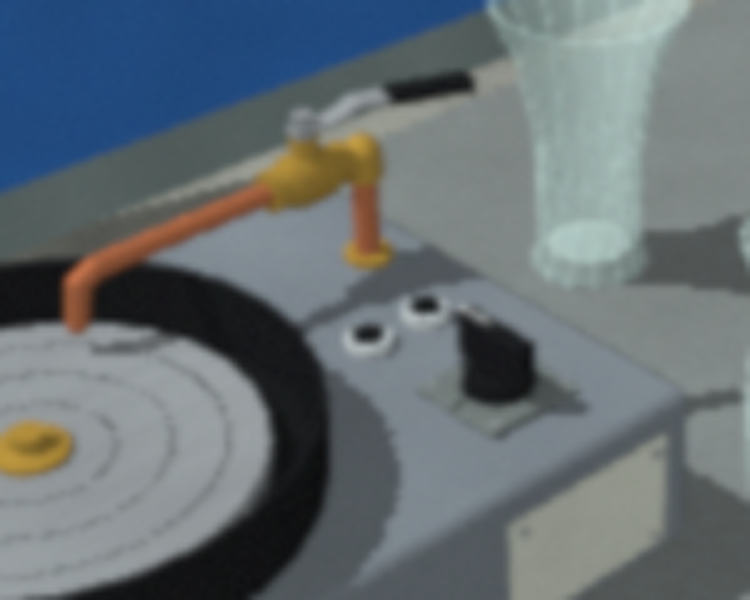

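c1 shows the plate corners at (126,378), (221,378), (130,470) and (222,468), the deck's right corners at (276,38) and (297,525), and the lever sleeve running from (228,165) to (308,190). c2 shows the front-right deck corner at (682,395). Next I fit the lap pose from these.

```bash
cat > h.py <<'E'
from station import bot, imaging
import numpy as np
from scipy.optimize import least_squares
from scipy.spatial.transform import Rotation as R
C={n:imaging.calibration(n) for n in("top","side")}
def proj(n,p):
    c=C[n]; q=c["extrinsics"]@np.append(p,1)
    return np.array([c["cx"]+c["fx"]*q[0]/-q[2], c["cy"]+c["fy"]*-q[1]/-q[2]])
def back(n,uv,z):
    c=C[n]; E=c["extrinsics"]; d=E[:3,:3].T@np.array([(uv[0]-c["cx"])/c["fx"],-(uv[1]-c["cy"])/c["fy"],-1])
    o=-E[:3,:3].T@E[:3,3]; return o+d*(z-o[2])/d[2]
c1=lambda u,v:(240+u/3.75,80+v/3.75)
c2=lambda u,v:(190+u/5,140+v/5)
def lap(L,p): 
    c,s=np.cos(L[2]),np.sin(L[2]); return np.array([L[0]+c*p[0]-s*p[1],L[1]+s*p[0]+c*p[1],p[2]])
E
python3 - <<'E'
from h import *
i=-.085
obs=[("top",c1(276,38),(.2,-.085,.12)),("top",c1(297,525),(-.16,-.085,.12)),
("top",c1(126,378),(i+.033,.033,.126)),("top",c1(221,378),(i+.033,-.033,.126)),("top",c1(130,470),(i-.033,.033,.126)),("top",c1(222,468),(i-.033,-.033,.126)),
("top",c1(158,148),(.085,0,.245)),
("side",c2(682,395),(-.16,-.085,.12)),("side",c2(418,390),(i+.033,.033,.126)),("side",c2(497,437),(i-.033,.033,.126)),("side",c2(585,400),(i-.033,-.033,.126)),("side",c2(302,115),(.085,0,.245))]
f=lambda L:np.concatenate([proj(n,lap(L,p))-uv for n,uv,p in obs])
r=least_squares(f,[.6,0,0],loss="soft_l1"); L=r.x; print("lap",L); print(f(L).reshape(-1,2).round(1))
print("iso",lap(L,(i,0,.154)),"stem",lap(L,(.085,0,.2395)))
a=back("top",c1(228,165),.244);b=back("top",c1(308,190),.242)
st=lap(L,(.085,0,.24))
for p in(a,b):
    d=(p-st)[:2]; print(p,np.hypot(*d)," valve", -(np.arctan2(d[1],d[0])-L[2]+np.pi/2))
n=back("top",c1(168,375),.166);t=back("top",c1(173,458),.166);print("bar",n,t,np.arctan2(*(n-t)[1::-1]),np.hypot(*(n-t)[:2]))
for nm,uv,z in(("vase rim",(390,101),.21),("vase foot",(381,123),0),("bowl",(417,180),.06),("tumbler",(357,222),.095),("pen1",(410,235),.01),("pen2",(463,238),.01)): print(nm,back("top",uv,z).round(3))
o=bot.get_obs();print(o["t"],R.from_quat(o["tool_rot"],scalar_first=True).as_matrix().round(3))
E
```

```text
lap [0.57188867 0.02440713 0.01846709]
[[ 0.7 -1. ]
 [ 0.4  1. ]
 [-0.3  1.2]
 [-0.7  0.1]
 [-0.7  1.4]
 [-0.1  0.9]
 [-2.  -1.3]
 [ 2.7 -1.6]
 [ 0.  -1.4]
 [-0.5 -1.1]
 [-0.9 -3.1]
 [ 0.2 -2.9]]
iso [0.48690317 0.02283752 0.154     ] stem [0.65687418 0.02597674 0.2395    ]
[ 0.64120587 -0.02430102  0.244     ] 0.05266260084911719  valve 0.3205637373441086
[ 0.62367255 -0.07609307  0.242     ] 0.10733403853886914  valve 0.3329554519893181
bar [0.51680487 0.02281966 0.166     ] [0.45953334 0.02013091 0.166     ] 0.04691290468526044 0.057334607125310834
vase rim [ 0.705 -0.249  0.21 ]
vase foot [ 0.708 -0.248  0.   ]
bowl [ 0.526 -0.334  0.06 ]
tumbler [ 0.411 -0.163  0.095]
pen1 [ 0.378 -0.316  0.01 ]
pen2 [ 0.366 -0.464  0.01 ]
0.1 [[ 0.961  0.278 -0.001]
 [ 0.278 -0.961  0.002]
 [-0.    -0.002 -1.   ]]
```

The fit agrees in both views: the lap sits at (0.572, 0.024) with yaw 0.018 and the lever at about 0.33 rad. I'll do the isolator first, because the closed lever would later get in the gripper's way. First I rise and square the tool.

Emit:
carry_out(targets=[[0,0,-3,7,1],[0,0,-4,7.2,1],[0,0,-4,0,1],[0,0,-4,0,1],[1,-2,0,0,1],[1.5,-3,0,0,1],[1.5,-3,0,0,1],[1.5,-3,0,0,1],[1.5,-3,0,0,1],[1.5,-3,0,0,1],[1.5,-3,0,0,1],[1.5,-3,0,0,1]], force=40)

```text
t: 1.3
eef_pos: [0.2951, -0.4131, 0.381]
tool_rot: [-0.0, 1.0, 0.017, -0.0]
contact_force: [0.4, 0.1, -0.5]
gripper_width: 1.001
grasp_force: 0.0
```

Emit:
carry_out(targets=[[1.5,-3,0,0,1],[1.5,-3,0,0,1],[1.5,-3,0,0,1],[1.5,-3,0,0,1],[1.5,-3,0,0,1],[1.5,-3,0,0,1],[1.5,-3,0,0,1],[1.5,-3,0,0,1],[1.5,-3,0,0,1],[1.5,-3,0,0,1],[1,-2,0,0,1],[0,0,0,0,1]])

```text
t: 2.5
eef_pos: [0.4446, -0.0859, 0.3811]
tool_rot: [-0.001, 1.0, 0.02, -0.0]
contact_force: [0.5, 0.8, -0.1]
gripper_width: 1.001
grasp_force: 0.0
```

```bash
cat >> h.py <<'E'
def go(x,y,z,psi):
    o=bot.get_obs(); M=R.from_quat(o["tool_rot"],scalar_first=True).as_matrix()
    p=np.degrees(np.arctan2(M[1,0],M[0,0])); d=M.T@(np.array([x,y,z])-o["eef_pos"])*100
    print("t",round(o["t"],2),"pos",o["eef_pos"].round(4),"psi",p.round(2),"tilt",M[2].round(3),"F",o["contact_force"].round(1),"T",o["torque"].round(2),"w",round(o["gripper_width"],3),"gf",o["grasp_force"],"q7,q1",o["q"][[6,0]].round(2))
    print("shift cm (tool)",d.round(2),"turn",round(p-psi,2))
E
python3 -c "
from h import *
go(.487,.0225,.142,2)"
```

```text
t 2.5 pos [ 0.4446 -0.0859  0.3811] psi 2.28 tilt [-0.    -0.001 -1.   ] F [ 0.5  0.8 -0.1] T [-0.   -0.04  0.01] w 1.001 gf 0.0 q7,q1 [-1.48  0.49]
shift cm (tool) [  4.66 -10.64  23.92] turn 0.28
```

Emit:
carry_out(targets=[[1.2,-2.6,2,0,1],[1.2,-2.7,3,0,1],[1.2,-2.7,3,0,1],[1.1,-2.6,3,0,1],[0,0,1,0,1],[0,0,0,0,1]])

```text
t: 3.1
eef_pos: [0.486, 0.0174, 0.2595]
tool_rot: [0.0, 1.0, 0.017, -0.002]
contact_force: [-0.6, -0.4, 0.0]
gripper_width: 0.998
grasp_force: 0.0
```

```bash
python3 -c "
from h import *
go(.487,.0225,.142,2); print(bot.get_obs()['q'].round(2))"
```

```text
t 3.1 pos [0.486  0.0174 0.2595] psi 1.97 tilt [-0.004  0.    -1.   ] F [-0.6 -0.4  0. ] T [-0.01 -0.04 -0.06] w 0.998 gf 0.0 q7,q1 [-1.8   0.32]
shift cm (tool) [ 0.17 -0.51 11.75] turn -0.03
[ 0.32  0.18 -0.55  1.93  0.11  1.07 -1.8 ]
```

Emit:
carry_out(targets=[[0,0,0,-8.5,1],[0,0,0,-8.5,1],[0,0,0,0,1]])

```text
t: 3.4
eef_pos: [0.4877, 0.0164, 0.2625]
tool_rot: [0.001, 0.986, 0.164, 0.001]
contact_force: [-0.5, 0.3, -0.1]
gripper_width: 1.001
grasp_force: 0.0
```

```bash
python3 -c "
from h import *
go(.487,.0225,.142,2); print(bot.get_obs()['q'].round(2))"
```

```text
t 3.4 pos [0.4877 0.0164 0.2625] psi 18.87 tilt [ 0.001  0.001 -1.   ] F [-0.5  0.3 -0.1] T [ 0.   -0.04  0.04] w 1.001 gf 0.0 q7,q1 [-1.51  0.36]
shift cm (tool) [ 0.12 -0.62 12.04] turn 16.87
[ 0.36  0.18 -0.58  1.92  0.11  1.07 -1.51]
```

q7 has room for the quarter turn. I'll turn back and go down over the bar.

Emit:
carry_out(targets=[[0,0,0,8.5,1],[0,0,0,8.4,1],[0.1,-0.3,2,0,1],[0,-0.3,2,0,1],[0,0,2,0,1],[0,0,2,0,1],[0,0,1,0,1],[0,0,0,0,1]])

```text
t: 4.2
eef_pos: [0.4875, 0.0232, 0.1708]
tool_rot: [0.0, 1.0, 0.016, -0.001]
contact_force: [0.1, 0.4, -0.4]
gripper_width: 1.002
grasp_force: 0.0
```

```bash
python3 - <<'E'
from h import *
import cv2
go(.487,.0225,.142,2)
a=imaging.read_camera("side")[110:250,200:360,::-1]; b=imaging.read_camera("top")[120:260,210:370,::-1]
cv2.imwrite("pics/m1.png",cv2.resize(np.vstack([a,b]),None,fx=2.1,fy=2.1,interpolation=cv2.INTER_CUBIC))
E
```

```text
t 4.2 pos [0.4875 0.0232 0.1708] psi 1.85 tilt [-0.002  0.    -1.   ] F [ 0.1  0.4 -0.4] T [ 0.03 -0.02  0.04] w 1.002 gf 0.0 q7,q1 [-1.9   0.28]
shift cm (tool) [-0.05  0.07  2.88] turn -0.15
```

View pics/m1.png

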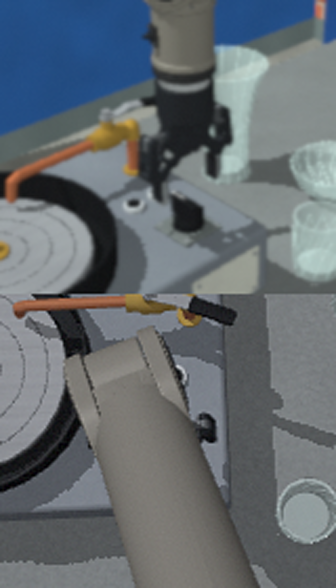

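The open fingers straddle the bar, which appears at about (187,212) in the upper half. Now I go down and grip.

Emit:
carry_out(targets=[[0,0,1.5,0,1],[0,0,1.3,0,1],[0,0,0,0,0],[0,0,0,0,-0.5],[0,0,0,0,-1],[0,0,0,0,-1],[0,0,0,0,-1],[0,0,0,0,-1]])

```text
t: 5.1
eef_pos: [0.4884, 0.0231, 0.1439]
tool_rot: [0.001, 1.0, 0.017, 0.0]
contact_force: [-0.8, -3.2, 5.6]
gripper_width: 0.142
grasp_force: 42.3
```

```bash
python3 -c "
from h import *
go(.487,.0225,.142,2)"
```

```text
t 5.1 pos [0.4884 0.0231 0.1439] psi 1.96 tilt [ 0.001  0.001 -1.   ] F [-0.8 -3.2  5.6] T [-0.76  0.25 -0.24] w 0.142 gf 42.30598032474518 q7,q1 [-1.92  0.26]
shift cm (tool) [-0.15  0.05  0.19] turn -0.04
```

Width 0.142 is about 12 mm, so the bar is gripped and centred. Next comes the 90° anticlockwise turn (negative about the tool's z).

Emit:
carry_out(targets=[[0,0,0,-8,-1],[0,0,0,-8,-1],[0,0,0,-8,-1],[0,0,0,-8,-1],[0,0,0,-8,-1],[0,0,0,-8,-1],[0,0,0,0,-1]])

```text
t: 5.8
eef_pos: [0.4889, 0.0219, 0.144]
tool_rot: [0.001, 0.906, 0.424, -0.0]
contact_force: [1.0, -7.3, 6.3]
gripper_width: 0.141
grasp_force: 42.4
```

Emit:
carry_out(targets=[[0,0,0,-8,-1],[0,0,0,-8,-1],[0,0,0,-8,-1],[0,0,0,-8,-1],[0,0,0,-8,-1],[0,0,0,0,-1]])

```text
t: 6.4
eef_pos: [0.4899, 0.0215, 0.144]
tool_rot: [0.002, 0.706, 0.708, 0.0]
contact_force: [4.3, -8.5, 4.3]
gripper_width: 0.141
grasp_force: 42.0
```

```bash
python3 -c "
from h import *
go(.487,.0225,.142,91)"
```

```text
t 6.4 pos [0.4899 0.0215 0.144 ] psi 90.14 tilt [-0.003  0.003 -1.   ] F [ 4.3 -8.5  4.3] T [-1.4  -0.46  0.31] w 0.141 gf 41.987172961235046 q7,q1 [-0.54  0.53]
shift cm (tool) [ 0.11 -0.3   0.19] turn -0.86
```

Emit:
carry_out(targets=[[0,0,0,0,0.2],[0,0,0,0,0.2],[0,0,0,0,0.2],[0,0,-2,0,0.5],[0,0,-4,0,1],[0,0,-4,0,1],[0,0,-4,0,1],[0,0,-2,4,1],[0,0,0,7,1],[0,0,0,7,1],[0,0,0,0,1]])

```text
t: 7.5
eef_pos: [0.4878, 0.0247, 0.3034]
tool_rot: [0.0, 0.809, 0.588, -0.0]
contact_force: [0.4, -0.1, -0.2]
gripper_width: 0.999
grasp_force: 0.0
```

```bash
python3 -c "
from h import *
go(.6315,-.053,.2205,72)"
```

```text
t 7.5 pos [0.4878 0.0247 0.3034] psi 72.03 tilt [-0.  0. -1.] F [ 0.4 -0.1 -0.2] T [-0.05  0.02 -0.02] w 0.999 gf 0.0 q7,q1 [-0.64  0.62]
shift cm (tool) [-2.95 16.06  8.3 ] turn 0.03
```

Emit:
carry_out(targets=[[-0.5,2.5,0,0,1],[-0.5,3,0,0,1],[-0.5,3,0,0,1],[-0.5,3,0,0,1],[-0.5,2.5,0,0,1],[-0.4,2,0,0,1],[0,0,2,0,1],[0,0,1,0,1],[0,0,0,0,1]])

```text
t: 8.4
eef_pos: [0.6299, -0.0524, 0.2712]
tool_rot: [-0.001, 0.808, 0.589, -0.002]
contact_force: [-0.6, -0.7, -0.3]
gripper_width: 1.0
grasp_force: 0.0
```

```bash
python3 - <<'E'
from h import *
import cv2
go(.6315,-.053,.2205,72)
a=imaging.read_camera("side")[110:250,200:360,::-1]; b=imaging.read_camera("top")[90:230,230:390,::-1]
cv2.imwrite("pics/m2.png",cv2.resize(np.vstack([a,b]),None,fx=2.1,fy=2.1,interpolation=cv2.INTER_CUBIC))
E
```

```text
t 8.4 pos [ 0.6299 -0.0524  0.2712] psi 72.21 tilt [-0.001 -0.004 -1.   ] F [-0.6 -0.7 -0.3] T [-0.04 -0.04  0.  ] w 1.0 gf 0.0 q7,q1 [-0.62  0.55]
shift cm (tool) [-0.01  0.19  5.07] turn 0.21
```

View pics/m2.png

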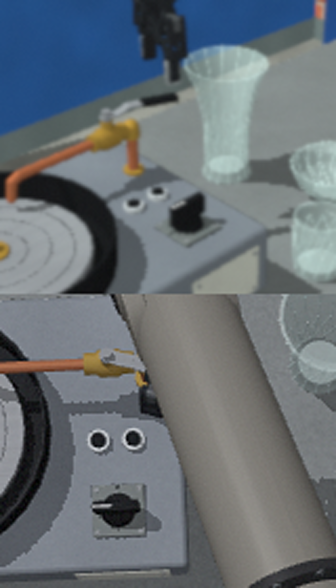

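The isolator's nose points to the pan at (95,506), so it is off. The gripper stands over the lever sleeve, and I go down and grip.

Emit:
carry_out(targets=[[0,0.1,2,0,1],[0,0.1,2,0,1],[0,0,1,0,1],[0,0,0,0,0],[0,0,0,0,-0.4],[0,0,0,0,-1],[0,0,0,0,-1],[0,0,0,0,-1],[0,0,0,0,-1]], force=30)

```text
t: 9.4
eef_pos: [0.6333, -0.0533, 0.2242]
tool_rot: [0.0, 0.809, 0.588, 0.0]
contact_force: [-3.0, -0.8, 5.7]
gripper_width: 0.211
grasp_force: 33.2
```

```bash
python3 - <<'E'
from h import *
go(.6315,-.053,.2205,72)
# arc step in tool axes: lever along tool -x, rotating by +d about tool z
r=.083
for d in(8,):
    a=np.radians(d); print("centre is at tool +x; shift x,y cm:", 100*r*(1-np.cos(a)), 100*r*np.sin(a))
E
```

```text
t 9.4 pos [ 0.6333 -0.0533  0.2242] psi 72.04 tilt [-0.     0.001 -1.   ] F [-3.  -0.8  5.7] T [-0.02  0.61 -0.06] w 0.211 gf 33.245201110839844 q7,q1 [-0.65  0.53]
shift cm (tool) [-0.03 -0.18  0.37] turn 0.04
centre is at tool +x; shift x,y cm: 0.080775029444966 1.1551367379685433
```

18 mm between the pads, so the sleeve is held. I swing along the 83 mm arc clockwise.

Emit:
carry_out(targets=[[0.08,-1.15,0,8,-1],[0.08,-1.15,0,8,-1],[0.08,-1.15,0,8,-1],[0.08,-1.15,0,8,-1],[0.08,-1.15,0,8,-1],[0,0,0,0,-1]])

```text
t: 10.0
eef_pos: [0.5882, -0.0174, 0.2242]
tool_rot: [0.0, 0.961, 0.276, 0.0]
contact_force: [-3.7, 0.5, 6.1]
gripper_width: 0.211
grasp_force: 33.2
```

```bash
python3 - <<'E'
from h import *
a=np.radians(180+32)
go(.657+.083*np.cos(a),.026+.083*np.sin(a),.224,32)
E
```

```text
t 10.0 pos [ 0.5882 -0.0174  0.2242] psi 32.08 tilt [ 0.     0.001 -1.   ] F [-3.7  0.5  6.1] T [ 0.16  0.59 -0.16] w 0.211 gf 33.18872630596161 q7,q1 [-1.33  0.43]
shift cm (tool) [-0.17 -0.03  0.02] turn 0.08
```

Emit:
carry_out(targets=[[0.08,-1.15,0,8,-1],[0.08,-1.15,0,8,-1],[0.08,-1.15,0,8,-1],[0.06,-1,0,7,-1],[0,0,0,0,-1]])

```text
t: 10.5
eef_pos: [0.576, 0.0247, 0.2241]
tool_rot: [0.0, 1.0, 0.011, -0.0]
contact_force: [-5.3, 1.7, 9.0]
gripper_width: 0.216
grasp_force: 33.7
```

```bash
python3 - <<'E'
from h import *
a=np.radians(181)
go(.657+.083*np.cos(a),.026+.083*np.sin(a),.224,1)
E
```

```text
t 10.5 pos [0.576  0.0247 0.2241] psi 1.22 tilt [-0.  0. -1.] F [-5.3  1.7  9. ] T [0.4  1.17 0.06] w 0.216 gf 33.69789719581604 q7,q1 [-1.9   0.29]
shift cm (tool) [-0.19  0.01  0.01] turn 0.22
```

Emit:
carry_out(targets=[[0,-0.3,0,2,-1],[0,-0.2,0,1,-1],[0,0,0,0,-1]])

```text
t: 10.8
eef_pos: [0.5761, 0.025, 0.224]
tool_rot: [0.003, 1.0, -0.015, -0.0]
contact_force: [-6.2, -8.1, 10.2]
gripper_width: 0.215
grasp_force: 42.1
```

Emit:
carry_out(targets=[[0,0,0,0,0.1],[0,0.2,0,0,0.1],[0,0,0,0,0.1],[0,0,-2,0,0.2],[0,0,-4,0,0.2],[0,0,-4,0,0.2],[0,0,-4,0,0.2],[0,0,0,0,0.2]])

```text
t: 11.6
eef_pos: [0.5786, 0.0279, 0.3693]
tool_rot: [-0.001, 1.0, -0.016, 0.005]
contact_force: [0.0, 0.4, 0.6]
gripper_width: 0.603
grasp_force: 0.0
```

Emit:
carry_out(targets=[[-3,3,-1,0,0.2],[-4,5,0,0,0.2],[-4,5,0,0,0.2],[0,5,0,0,0.2],[0,5,0,0,0.2],[0,5,0,0,0.2],[0,0,0,0,0.2],[0,0,0,0,0.2]])

```text
t: 12.4
eef_pos: [0.4743, -0.2291, 0.3722]
tool_rot: [-0.001, 1.0, -0.018, -0.001]
contact_force: [-0.9, 0.9, -0.7]
gripper_width: 0.6
grasp_force: 0.0
```

```bash
python3 - <<'E'
from h import *
import cv2
go(.576,.025,.35,1)
b=imaging.read_camera("top")[70:260,230:480,::-1]
cv2.imwrite("pics/m3.png",cv2.resize(b,None,fx=3,fy=3,interpolation=cv2.INTER_CUBIC))
E
```

```text
t 12.4 pos [ 0.4743 -0.2291  0.3722] psi -2.07 tilt [-0.001 -0.001 -1.   ] F [-0.9  0.9 -0.7] T [ 0.1  -0.05 -0.03] w 0.6 gf 0.0 q7,q1 [-1.33  0.68]
shift cm (tool) [  9.24 -25.76   2.24] turn -3.07
```

View pics/m3.png

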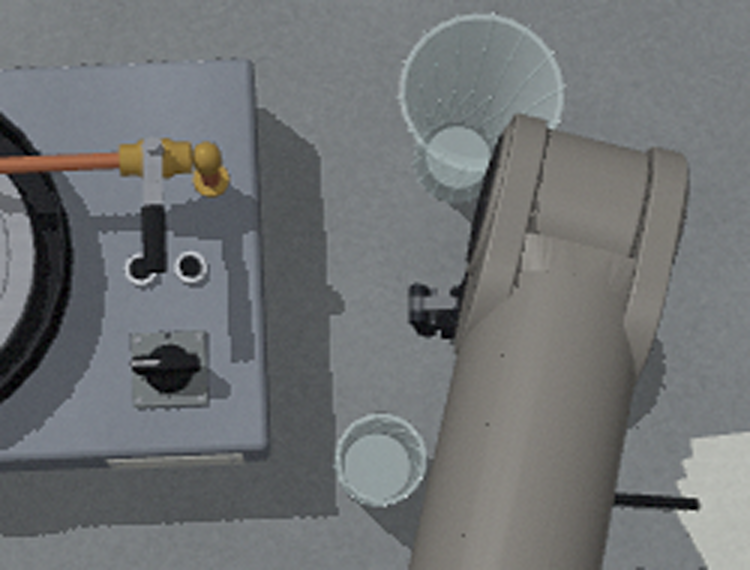

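The lever (sleeve from (153,207) to (153,270)) looks square across the pipe. The isolator's nose is to the pan, and the crystal and pencil stand where they were. I check the lever angle in numbers before handing in.

```bash
python3 - <<'E'
from h import *
L=[.5719,.0244,.0185]; c=lambda u,v:(230+u/3,70+v/3)
a=back("top",c(152.5,207),.244);b=back("top",c(153,270),.244);e0=back("top",c(248,65),.12);e1=back("top",c(267,450),.12)
d=b-a; s=lap(L,(.085,0,.24)); e=e0-e1
f=lambda d:-(np.arctan2(d[1],d[0])-L[2]+np.pi/2)%(2*np.pi)
print("valve",f(d),f(b-s),a,b,s,"edge yaw",np.arctan2(e[1],e[0]))
v=1.571
if f(d)>1.46 and f(b-s)>1.46: print(bot.hand_in())
E
```

```text
valve 1.592903478918477 1.581787472041189 [0.60479286 0.02500092 0.244     ] [0.55258705 0.02518923 0.244     ] [0.65688545 0.02597241 0.24      ] edge yaw 0.02759153881361942
the job is handed in; nothing more can be done
None
```

The isolator is off, with its nose to the pan; the valve lever measures 1.58–1.59 rad against its 1.571 stop; both handles are let go, the crystal and pencil look unmoved, and the job was handed in at about 12.5 s with no verdict returned.

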